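# Zero check of a thickness probe on the covered reference disc

### The arm

A 7-joint arm with a two-finger parallel gripper is mounted at the origin on a cart in front of the work surface, level with it; the furniture and walls round the work are solid. World frame = base frame: x ahead of the robot, y to its left, z up, the work surface at z = 0. Lengths are in m, angles in rad, forces in N, time in s.
With the tool pointing down it reaches from about 0.4 to 0.85 m from the base axis. Payload 6.9 kg.
Tool frame: the origin (TCP) lies midway between the tips of the shut fingers; the grasp point (between the pads) lies behind it (ctrl.pinch_z is the z of the grasp point in the tool frame, in m); z points along the fingers, y is the line along which they close (so a half turn about z gives the same grasp; the last joint's range is limited). The gripper opens to 85 mm and grips with 20 to 120 N. Pads are 22 mm wide; open, the fingers measure 114 mm over their backs; the gripper's body (76 mm by 85 mm) begins 54 mm behind the grasp point. The pads swing forward as they close: fully open they stand 13 mm farther back than shut.
Start: joints at [-1.056, 0.507, -0.238, 1.5, 0.126, 1.149, -0.155], TCP at [0.248, 0.573, 0.203] pointing down, gripper open.
Joint ranges: [-3.08, 3.08], [-0.24, 2.05], [-1.43, 1.35], [0, 2.5], [-1.52, 4.66], [0.17, 1.96], [-2.89, 2.89]. Speed limits (rad/s): [2.39, 2.39, 3.14, 3.14, 3.14, 3.14, 3.14].

### API

Orientations are given as a unit quaternion [w, x, y, z].
In Python, from station import ctrl, get_state, vision, ticket, models gives the robot as it stands. Calls block until the motion is done:
- ctrl.movep(position, orientation): joint-space move of the TCP to a pose.
- ctrl.movel(position, frame=None, max_speed=0.15): straight line of the TCP; frame=None keeps the orientation; max_speed is the mean speed in m/s.
- ctrl.set_joints(angles): joint-space move.
- ctrl.ungrasp() and ctrl.close_gripper(force=None): open the fingers fully, or close them until they stop; force is the grip in N (None keeps the last).
- ctrl.pause(seconds).
- ctrl.ik(position, orientation): joint angles nearest the present ones, or None.
- get_state(): the state.
- vision.grab_frame(name): name is "scene" or "top" or "wrist"; returns (picture, depth): 480x640x3 uint8, blue, green, red; 480x640 float32, m along the optical axis (not along the pixel's ray), 0 where there is no reading.
- vision.camera_info(name): a dict with "mtx" (3x3 intrinsics, pixels), "R" (3x3) and "t" (3): a world point X has camera coordinates R X + t; the wrist camera has in their place "hand_eye" (4x4, takes a point from camera to tool coordinates, whose origin is the TCP and whose axes are the flange's). Camera axes: x right, y down, z forward; pixel columns grow to the right and rows downward; lengths in m; the calibration is good to about 2 mm. The wrist camera is an equidistant fisheye: a pixel r from the principal point sees the ray r / f radians off the axis. A picture is of the moment at which its call begins: read the wrist's pose just before it. camera_info takes no time and is no camera call.
A pose or a line that the arm cannot do raises ctrl.Unreachable and nothing moves.
- ticket.close_job(): hands the job in; it is judged then, once.
Trained networks look in the newest picture that a camera, given by its name, has taken for a name from the list of things; names that differ only in an ending like _2 or _b are one class to them, and where a whole thing is asked for, a point or a joint stands for the part that bears it (a point fixed in the world has none). Each returns a list of dicts, best first, with "p" (0 to 1); they miss things now and then, are a little off and sometimes report something else, mostly with a low value. They report only what shows in the picture. A call takes as long as a camera call. They do not tell look-alikes from the thing itself.
- models.recognise(camera, target): "point" ([column, row] in pixels, amid what is visible of it).
- models.masks_of(camera, target): "mask" (480x640 bool, what is visible of it) and "point" ([column, row] in pixels, amid what is visible of it).
The state is a dict: "time": time; "qpos": joint angles; "qd": joint speeds; "tau": joint torques, N m; "tcp_pos": TCP position; "eef_rot": TCP orientation; "contact_force": force on the tool from outside, world axes, zero at the start; "wrist_torque": the same for the moment, N m; "width": finger opening in m; "gripper_force": force on a finger pad.
Only numpy, scipy, OpenCV 4.12 (cv2) and the standard library are available. Lean on these libraries where they do the work, as an engineer would, in place of code of your own. Each camera call takes 0.05 s, during which the arm holds its last target. There are 200 camera calls.

### The job

First slide the cover of the sloping check stand fully open to its end stop with the fingers, and only then lift the thickness probe out of its rest by the black grip. Hold the probe square to the sloping reference disc with its nose inside the engraved ring, pressed lightly so that the sprung nose goes in about half way, and finish while still holding it there. Leave the other things on the worktop where they are.

Things in the scene. Friction and masses are not known exactly. Their poses are not given: they have to be found in the camera images.
- check_stand: Sloping check stand, fixed. Origin: on the worktop under its centre; z up, x to its high far edge, y along the slide. Grey base 120 (x) x 150 (y) mm; grey slab 112 x 144 mm on it slopes up to +x at 15 degrees, top face 45 mm high at the centre, 59 mm at the far edge. Dark rails along y, 38 mm either side of the middle, 10.5 mm proud of the slab; an end-stop bar closes the +y end.
- ref_disc: Steel reference disc, 36 mm diameter, fixed on the slab 38 mm to the stand's -y. Origin: centre of its top face = the marked spot, a small dot in an engraved dark ring of 22 mm inner diameter, 47 mm above the worktop. z is square to the disc (15 degrees off vertical, leaning to the stand's -x), y is the stand's y. The cover lies over it at the start.
- ref_cover (a joint): Sliding cover, an aluminium plate 66 (up the slope) x 54 (y) x 3 mm, 2 mm above the disc, with a black grip fin. Value in m: 0 closed over the disc, grows along the stand's +y to the end stop at 0.052 (fully open, disc clear). Starts at 0 to 0.008. Friction 1.5 N, no spring: it stays where it is left.
- cover_grip (a point): Point inside the cover's black grip fin. The fin stands square to the slope, 34 mm long up the slope, 12 mm thick along y (the slide direction); its top is 12 mm above this point, the cover's plate 18 mm below it. Same axes as ref_disc. Moves with the cover.
- probe_rest: The probe's rest, fixed to the worktop: grey base 84 x 84 mm and an aluminium plate 76 x 76 x 10 mm on four posts, top 70 mm above the worktop, with a round 27 mm hole through the middle. Origin: on the worktop under the hole; z up.
- probe: Round wireless thickness probe, 122 mm long, about 105 g, hanging upright in the rest by its collar; lifts straight out. Origin: tip of the unpressed nose; z along its axis to the grip end. Brass nose 10 mm diameter from 0 to 14 mm, steel barrel 22 mm diameter to 60 mm, dark collar 36 mm diameter from 60 to 66 mm (rests on the plate), black grip 22 mm diameter from 66 to 122 mm.
- probe_nose (a joint): The probe's sprung nose. Value in m: 0 out, 0.008 pushed fully in. Spring: 0.75 N to start moving, then 0.5 N per mm (about 2.75 N half way in); beyond the full travel it is rigid.
- probe_tip (a point): Centre of the flat end of the sprung nose; moves with it. At the probe's origin when the nose is out.
- coverslip_box_1: Bystander: white coverslip box 32 x 54 x 15 mm, near the check stand. Origin under its centre.
- coverslip_box_2: Bystander: teal-lidded coverslip box 32 x 54 x 15 mm, in front of the probe rest. Origin under its centre.
- objective_canister: Bystander: black screw-top can, 38 mm diameter, 60 mm tall, in front of the check stand. Origin under its centre.
- spare_eyepiece: Bystander: black eyepiece, 34 mm diameter, 42 mm tall, behind the probe rest. Origin under its centre.
- filter_slider: Bystander: flat black filter frame 70 x 40 x 7 mm, to the left of the probe rest. Origin under its centre.
- petri_dish_1: Bystander: petri dish, 91 mm diameter, 15 mm tall, left of the tall microscope, which stands at about x 0.35 to 0.7, y below -0.33, beside the arm at its start. Origin under its centre.
Mind the look-alikes: they are no part of the job. Leave any green, purple or red look-alike of the probe alone.

How it is judged:
By the outcome, as a careful person would: the job done as asked, in the order asked, and still so for the second after the job is handed in, while the arm keeps its last pose, push and grip.
It also fails if it takes over 54 s, if anything falls off the work surface, if the arm or the gripper's body presses on something with over 40 N, if the wrist force passes 120 N, or if a joint passes its speed limit or range.

## Working session

There is one attempt and no reset: what is moved stays moved. The work goes in short steps, each a Python script; the robot and the scene stay as the last script left them, time stands still between calls to the robot, and variables do not carry over. Pictures are saved under pics/ and viewed, at most 10 in all, crops included, and the job is handed in when it is done.

```bash
ls; mkdir -p pics; cat > h.py <<'E'
import numpy as np, cv2
from scipy.spatial.transform import Rotation as Rn
from station import ctrl, get_state, vision, ticket, models
def cam(name):
    i=vision.camera_info(name); return np.array(i["mtx"]),np.array(i["R"]),np.array(i["t"]).ravel()
def unproj(name,uv,d):
    K,R,t=cam(name); uv=np.atleast_2d(uv).astype(float); d=np.atleast_1d(d)
    c=np.c_[(uv[:,0]-K[0,2])/K[0,0]*d,(uv[:,1]-K[1,2])/K[1,1]*d,d]
    return (c-t)@R
def cloud(name,dep,mask):
    v,u=np.nonzero(mask&(dep>0)); return unproj(name,np.c_[u,v],dep[v,u]),np.c_[u,v]
E
python3 - <<'E'
from h import *
s=get_state();print(s["time"],s["tcp_pos"],s["eef_rot"],s["width"],ctrl.pinch_z)
for n in("scene","top"):
    im,d=vision.grab_frame(n);cv2.imwrite(f"pics/{n}0.png",im);np.savez(f"{n}0.npz",im=im,d=d)
    K,R,t=cam(n);print(n,K[0,0],-R.T@t)
    for o in["check_stand","ref_disc","ref_cover","probe_rest","probe","coverslip_box_1","objective_canister"]:
        for r in models.masks_of(n,o)[:4]:
            if r["p"]<.2: continue
            P,_=cloud(n,d,r["mask"]); print(o,round(r["p"],2),np.round(r["point"]),P.shape[0],np.round(np.percentile(P,[2,50,98],axis=0),3).tolist() if len(P) else None)
E
```

```text
pics
0.0 [0.24826427 0.57297638 0.20264048] [-1.71684382e-04  2.02954536e-01  9.79187765e-01 -8.64415120e-04] 0.08554611902273522 -0.0187
scene 435.0514007211348 [ 0.04878213 -0.5294741   0.46205435]
check_stand 0.64 [256. 220.] 2294 [[0.506, 0.188, 0.007], [0.549, 0.236, 0.044], [0.625, 0.334, 0.077]]
ref_cover 0.75 [265. 215.] 432 [[0.543, 0.212, 0.045], [0.565, 0.234, 0.056], [0.601, 0.262, 0.083]]
probe_rest 0.73 [354. 268.] 1769 [[0.532, -0.077, 0.001], [0.564, -0.052, 0.043], [0.616, 0.006, 0.071]]
probe_rest 0.46 [313. 291.] 206 [[0.48, -0.038, 0.002], [0.489, -0.022, 0.014], [0.51, -0.006, 0.016]]
probe 0.97 [401. 272.] 781 [[0.57, -0.158, 0.009], [0.579, -0.147, 0.071], [0.597, -0.13, 0.122]]
probe 0.82 [330. 295.] 882 [[0.432, -0.127, 0.01], [0.44, -0.118, 0.074], [0.457, -0.104, 0.122]]
probe 0.7 [352. 240.] 509 [[0.557, -0.047, 0.018], [0.567, -0.037, 0.095], [0.585, -0.02, 0.132]]
probe 0.62 [280. 256.] 686 [[0.458, 0.038, -0.0], [0.468, 0.046, 0.068], [0.529, 0.114, 0.122]]
coverslip_box_1 0.79 [315. 292.] 205 [[0.48, -0.038, 0.001], [0.49, -0.022, 0.014], [0.51, -0.005
[... 712 characters left out ...]
[[0.558, -0.045, 0.071], [0.57, -0.028, 0.096], [0.589, -0.015, 0.136]]
probe 0.49 [324. 278.] 155 [[0.457, 0.041, 0.061], [0.472, 0.055, 0.092], [0.488, 0.069, 0.126]]
coverslip_box_1 0.8 [359. 269.] 247 [[0.485, -0.055, 0.009], [0.502, -0.033, 0.015], [0.52, -0.008, 0.02]]
coverslip_box_1 0.5 [191. 253.] 285 [[0.513, 0.36, 0.006], [0.539, 0.377, 0.015], [0.565, 0.394, 0.02]]
coverslip_box_1 0.46 [323. 241.] 421 [[0.54, 0.028, 0.001], [0.571, 0.048, 0.006], [0.604, 0.068, 0.012]]
coverslip_box_1 0.23 [243. 238.] 528 [[0.543, 0.214, 0.043], [0.57, 0.239, 0.055], [0.598, 0.268, 0.085]]
objective_canister 0.72 [232. 282.] 232 [[0.448, 0.248, 0.019], [0.464, 0.263, 0.06], [0.483, 0.282, 0.066]]
```

View pics/scene0.png

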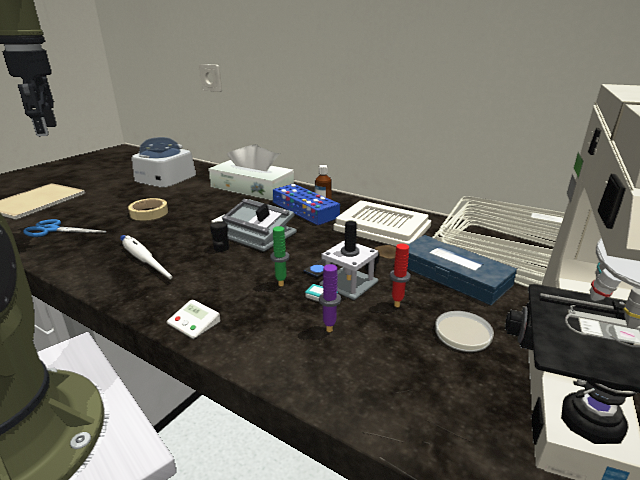

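```bash
python3 - <<'E'
import cv2
im=cv2.imread("pics/top0.png");cv2.imwrite("pics/top0c.png",cv2.resize(im[180:330,170:450],None,fx=2.8,fy=2.8,interpolation=2))
E
```

```text
(no output)
```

View pics/top0c.png

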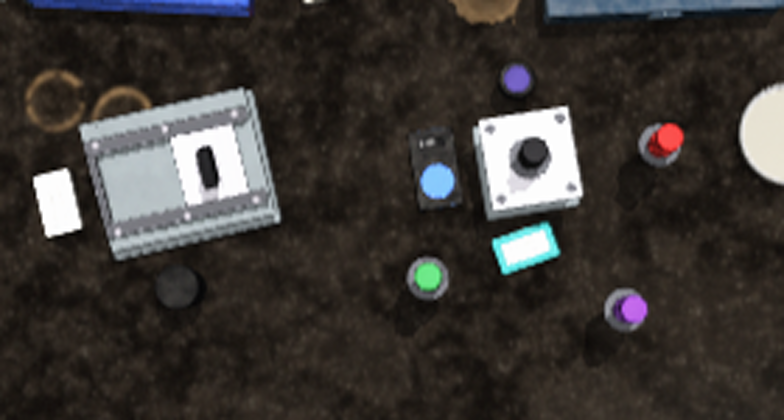

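The scene view shows the stand at about (255,220). The real probe, with the black grip, is in the rest at about (350,240). The green, purple and red look-alikes stand free. In the top crop the cover is at the stand's right end (-y), with its fin at about (207,167), and the stand is yawed by roughly 13°. Next I'll fit the stand, fin and probe poses.

```bash
python3 - <<'E'
from h import *
z=np.load("top0.npz");d=z["d"]
vv,uu=np.mgrid[0:480,0:640]
P=unproj("top",np.c_[uu.ravel(),vv.ravel()],d.ravel());P=P[d.ravel()>0]
S=P[(abs(P[:,0]-.565)<.1)&(abs(P[:,1]-.265)<.095)&(P[:,2]>.02)]
r=cv2.minAreaRect(S[:,:2].astype(np.float32));print("slab rect",r)
B=P[(abs(P[:,0]-.565)<.1)&(abs(P[:,1]-.265)<.095)&(P[:,2]>.005)]
print("base rect",cv2.minAreaRect(B[:,:2].astype(np.float32)))
F=S[S[:,2]>.074];  # candidate fin
print("table z",np.median(P[(abs(P[:,0]-.5)<.05)&(abs(P[:,1]-.15)<.03)][:,2]))
F=S[(np.hypot(S[:,0]-.57,S[:,1]-.238)<.03)&(S[:,2]>.067)]
print("fin",len(F),F.min(0),F.mean(0),F.max(0),cv2.minAreaRect(F[:,:2].astype(np.float32)))
# plane of stand
A=np.c_[S[:,:2],np.ones(len(S))];m=np.ones(len(S),bool)
for _ in range(10):
    c=np.linalg.lstsq(A[m],S[m,2],rcond=None)[0];m=abs(S[:,2]-A@c)<.004
print("plane",c,np.degrees(np.arctan(np.hypot(*c[:2]))),"yaw",np.degrees(np.arctan2(c[1],c[0])),m.sum())
Q=P[np.hypot(P[:,0]-.57,P[:,1]+.03)<.075]
T=Q[(Q[:,2]>.05)&(Q[:,2]<.08)];print("rest plate",cv2.minAreaRect(T[:,:2].astype(np.float32)),np.median(T[:,2]))
G=Q[Q[:,2]>.12];print("grip top",len(G),G.mean(0),G.min(0),G.max(0))
im,dd=np.load("scene0.npz")["im"],np.load("scene0.npz")["d"]
Ps=unproj("scene",np.c_[uu.ravel(),vv.ravel()],dd.ravel())
G=Ps[(np.hypot(Ps[:,0]-.57,Ps[:,1]+.03)<.04)&(Ps[:,2]>.085)];print("scene grip",len(G),np.percentile(G,[2,50,98],axis=0))
F=Ps[(np.hypot(Ps[:,0]-.57,Ps[:,1]-.238)<.04)&(Ps[:,2]>.068)];print("scene fin",len(F),np.percentile(F,[2,50,98],axis=0))
print("time",get_state()["time"])
E
```

```text
slab rect ((0.5689385533332825, 0.2653026580810547), (0.16556966304779053, 0.1858852505683899), 47.702449798583984)
base rect ((0.5632162690162659, 0.2649346590042114), (0.19651822745800018, 0.19013002514839172), 0.17926597595214844)
table z 9.566383481756312e-05
fin 11153 [0.54730409 0.21815801 0.06718654] [0.58783595 0.2405554  0.91003779] [0.59825345 0.26599632 1.05548582] ((0.5754357576370239, 0.24537518620491028), (0.042547911405563354, 0.05051269009709358), 73.33048248291016)
plane [ 7.24351553  0.4064208  -3.51283234] 82.1519336655237 yaw 3.2113973730175878 695
rest plate ((0.5740495324134827, -0.031883686780929565), (0.07679767906665802, 0.07683046907186508), 9.268420219421387) 0.0706420380482987
grip top 79 [ 0.5734211  -0.03070897  0.1318114 ] [ 0.563615   -0.04158996  0.12041654] [ 0.58379172 -0.02058607  0.13880324]
scene grip 312 [[ 0.56269689 -0.04252434  0.08625472]
 [ 0.56741838 -0.03767938  0.11262282]
 [ 0.58101496 -0.02413919  0.13219806]]
scene fin 94 [[0.54705235 0.22997277 0.06877072]
 [0.56305967 0.23543838 0.07663816]
 [0.5804487  0.24351291 0.0839067 ]]
time 0.8
```

```bash
python3 - <<'E'
from h import *
z=np.load("top0.npz");d=z["d"]
vv,uu=np.mgrid[0:480,0:640]
P=unproj("top",np.c_[uu.ravel(),vv.ravel()],d.ravel());P=P[(d.ravel()>0)&(P[:,2]<.1)]
near=(abs(P[:,0]-.565)<.085)&(abs(P[:,1]-.265)<.09)
for lo in(.006,.03):
    m=near&(P[:,2]>lo)
    m&=~(np.hypot(P[:,0]-.464,P[:,1]-.263)<.025)&~(P[:,1]>.352)
    r=cv2.minAreaRect(P[m][:,:2].astype(np.float32));print(lo,r)
S=P[m];A=np.c_[S[:,:2],np.ones(len(S))];k=np.ones(len(S),bool)
for t in[.02,.012,.008,.006,.005,.004,.004,.004]:
    c=np.linalg.lstsq(A[k],S[k,2],rcond=None)[0];k=abs(S[:,2]-A@c)<t
print("plane",c,np.degrees(np.arctan(np.hypot(*c[:2]))),"yaw",np.degrees(np.arctan2(c[1],c[0])),k.sum(),len(S))
h=S[:,2]-A@c;F=S[(h>.015)&(np.hypot(S[:,0]-.57,S[:,1]-.238)<.04)]
print("fin",len(F),F.min(0),F.mean(0),F.max(0),cv2.minAreaRect(F[:,:2].astype(np.float32)))
E
```

```text
0.006 ((0.5630480647087097, 0.2651576101779938), (0.16111421585083008, 0.17208878695964813), 0.19529378414154053)
0.03 ((0.5662065744400024, 0.26972779631614685), (0.11055928468704224, 0.14457795023918152), 13.293716430664062)
plane [ 0.24885331  0.00152608 -0.09310534] 13.974643503490663 yaw 0.35135844335943944 1336 2753
fin 86 [0.54730409 0.23019309 0.06403141] [0.56351152 0.23872199 0.07983574] [0.58065367 0.24674382 0.08799296] ((0.5641970634460449, 0.23940429091453552), (0.034749843180179596, 0.012705178931355476), 12.478705406188965)
```

```bash
cat >> h.py <<'E'
yaw=np.radians(13);ex=np.array([np.cos(yaw),np.sin(yaw),0]);ey=np.array([-np.sin(yaw),np.cos(yaw),0]);ez=np.array([0,0,1.])
c15,s15=np.cos(np.radians(15)),np.sin(np.radians(15))
n=c15*ez-s15*ex   # disc normal
def quat(zt,yt):
    q=Rn.from_matrix(np.c_[np.cross(yt,zt),yt,zt]).as_quat();return q[[3,0,1,2]]
Qt=quat(-n,ey);Qd=quat(-ez,ey)
disc=np.array([.566,.270,0])-.038*ey+np.array([0,0,.047])
E
python3 - <<'E'
from h import *
fin=np.array([.5642,.2394,.081])-.012*n
print("disc",disc,"fin",fin)
p=fin-.004*n-.036*ey
for nm,a,q in[("pre",p+.06*n,Qt),("p",p,Qt),("end",p+.07*ey,Qt),("probe",[.574,-.032,.09],Qd),("lift",[.574,-.032,.19],Qd),("press",disc+.079*n,Qt)]:print(nm,np.round(a,3),ctrl.ik(list(a),list(q)))
ctrl.close_gripper(30);print(get_state()["time"])
ctrl.movep(list(p+.06*n),list(Qt));print(get_state()["time"])
ctrl.movel(list(p));s=get_state();f0=s["contact_force"];print(s["time"],f0)
ctrl.movel(list(p+.05*ey),max_speed=.08);x=.05
while x<.08:
    s=get_state();f=(np.array(s["contact_force"])-f0)@ey;print(round(x,3),round(f,2),np.round((s["tcp_pos"]-p)@ey,4))
    if f<-7:break
    x+=.002;ctrl.movel(list(p+x*ey),max_speed=.04)
print(get_state()["time"])
E
```

```text
disc [0.57454814 0.23297394 0.047     ] fin [0.56722623 0.24009866 0.06940889]
pre [0.561 0.202 0.124] [-0.24006254  0.41987475 -0.25092207  1.96220185  0.31800882  0.53623571
  1.08572569]
p [0.576 0.205 0.066] [-0.25292312  0.5216392  -0.23406272  1.98826808  0.43115394  0.41948278
  0.98035847]
end [0.561 0.273 0.066] [-0.39533678  0.53693428 -0.21951917  1.95214364  0.46539265  0.45615201
  0.82827178]
probe [ 0.574 -0.032  0.09 ] [ 0.14060285  0.5438673  -0.19646503  1.78745106  0.13812623  0.82360889
  1.67540626]
lift [ 0.574 -0.032  0.19 ] [ 0.08827116  0.43590382 -0.11336535  1.65839571  0.05507896  1.05040773
  1.75571041]
press [0.555 0.228 0.123] [-0.29359647  0.42574379 -0.25250752  1.95218365  0.34288828  0.54789187
  1.01308996]
1.5667
3.3417
3.8917 [-0.29288662  0.21239764 -0.16104424]
0.05 -0.87 0.0495
0.052 0.3 0.0516
0.054 0.56 0.0541
0.056 -0.81 0.0563
0.058 -0.15 0.0582
0.06 -0.32 0.0602
0.062 -0.84 0.0622
0.064 -0.02 0.0642
0.066 -0.12 0.0663
0.068 -0.06 0.0682
0.07 -1.19 0.0702
0.072 0.48 0.0722
0.074 -0.28 0.0742
0.076 -0.41 0.0762
0.078 -0.05 0.0782
8.4167
```

```bash
python3 - <<'E'
from h import *
im,d=vision.grab_frame("scene");w,_=vision.grab_frame("wrist")
cv2.imwrite("pics/s1.png",np.hstack([cv2.resize(im[170:270,190:320],(520,400)),w[:400:1,100:380]][:2]))
E
```

```text
(no output)
```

View pics/s1.png

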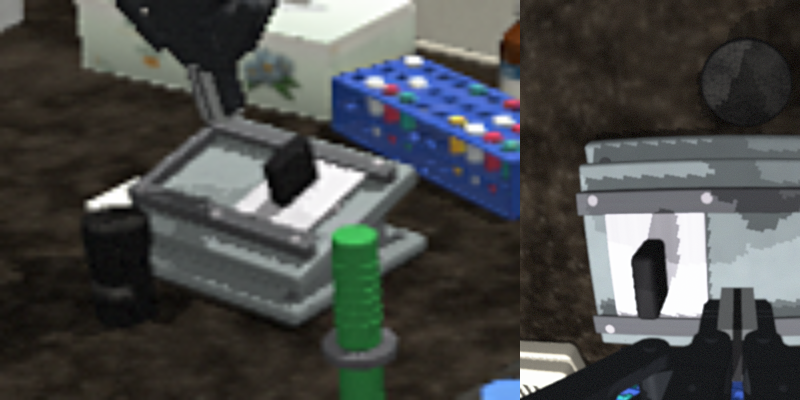

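```bash
python3 - <<'E'
from h import *
s=get_state();T=np.array(s["tcp_pos"]);print(T,s["eef_rot"],Qt,s["width"],s["time"])
K,R,t=cam("scene")
for X in(T,T+.1*n,np.array([.5642,.2394,.081])):
    c=R@X+t;u=K@c/c[2];print(u,c[2], "in crop",(u[:2]-[190,170])*4)
I=vision.camera_info("wrist");print(I["mtx"],np.round(I["hand_eye"],4))
r=models.recognise("scene","ref_cover");print(r[:2])
E
```

```text
[0.55830346 0.28321365 0.0655191 ] [ 0.12965887 -0.11228762  0.98506983  0.01474759] [ 0.12968715 -0.11223474  0.98507171  0.01477598] -0.00031119626658794645 8.5167
[249.08480155 208.02983074   1.        ] 1.019882427798857 in crop [236.33920621 152.11932295]
[237.62723065 171.12554708   1.        ] 0.9564197801158516 in crop [190.50892259   4.50218834]
[261.62829557 206.61303628   1.        ] 0.9876349910038282 in crop [286.51318228 146.45214511]
[[371.64829954   0.         316.94321767]
 [  0.         371.64829954 237.42550862]
 [  0.           0.           1.        ]] [[ 2.000e-04 -9.561e-01 -2.931e-01  7.350e-02]
 [ 1.000e+00  3.000e-04 -3.000e-04  1.000e-03]
 [ 3.000e-04 -2.931e-01  9.561e-01 -1.703e-01]
 [ 0.000e+00  0.000e+00  0.000e+00  1.000e+00]]
[{'point': [313.5, 290.5], 'p': 0.67}, {'point': [262.8, 215.1], 'p': 0.56}]
```

```bash
python3 - <<'E'
from h import *
T=np.array(get_state()["tcp_pos"])
im,d=vision.grab_frame("scene")
vv,uu=np.mgrid[0:480,0:640]
P=unproj("scene",np.c_[uu.ravel(),vv.ravel()],d.ravel()).reshape(480,640,3)
loc=(P-T)@np.c_[ex*c15+ez*s15,ey,n]
m=(d>0)&(abs(loc[...,0])<.05)&(abs(loc[...,1])<.05)&(loc[...,2]>-.03)&(loc[...,2]<.12)
for lo in np.arange(-.03,.1,.01):
    k=m&(loc[...,2]>=lo)&(loc[...,2]<lo+.01)&(abs(loc[...,1])<.03)
    if k.sum():print(round(lo,3),k.sum(),np.round(np.percentile(loc[k],[5,50,95],axis=0)[:,:2],3).tolist())
w,dw=vision.grab_frame("wrist")
print(dw[260:330:6,300:336:6])
c=cv2.resize(im[160:240,200:310],(770,560),interpolation=0);cv2.imwrite("pics/s2.png",c)
E
```

```text
-0.03 197 [[-0.048, -0.019], [-0.006, 0.011], [0.028, 0.027]]
-0.02 216 [[-0.045, -0.028], [-0.027, 0.002], [0.037, 0.027]]
-0.01 38 [[-0.044, -0.027], [-0.036, -0.001], [0.036, 0.027]]
0.02 7 [[-0.007, -0.008], [0.001, -0.007], [0.009, -0.005]]
0.03 36 [[-0.012, -0.014], [-0.009, -0.006], [0.003, 0.005]]
0.04 44 [[-0.011, -0.015], [-0.007, -0.01], [0.004, 0.011]]
0.05 50 [[-0.012, -0.016], [-0.007, -0.009], [0.005, 0.006]]
0.06 32 [[-0.012, -0.015], [-0.009, -0.007], [-0.004, 0.007]]
0.07 67 [[-0.013, -0.025], [-0.011, 0.001], [0.006, 0.024]]
0.08 67 [[-0.013, -0.027], [-0.011, -0.007], [0.009, 0.028]]
0.09 78 [[-0.017, -0.018], [-0.011, -0.013], [0.009, 0.017]]
[[0.20362662 0.20437488 0.2043747  0.2047554  0.20289485 0.20416668]
 [0.20559475 0.20471865 0.20420106 0.20455647 0.20489204 0.20449282]
 [0.2053221  0.20607693 0.20512287 0.20551999 0.20592168 0.20666175]
 [0.20708962 0.20690237 0.20697574 0.20653693 0.20485389 0.20703025]
 [0.20762894 0.20818752 0.20884518 0.20746222 0.20702    0.20818718]
 [0.2096915  0.14829963 0.14896393 0.14949892 0.14862713 0.14854255]
 [0.14184247 0.14388146 0.14310174 0.14254135 0.14222702 0.14337957]
 [0.13769719 0.13793723 0.13779047 0.13830383 0.13705835 0.13850158]
 [0.1332809  0.13363695 0.13367806 0.13372548 0.13465141 0.13442995]
 [0.12886964 0.12954669 0.12976134 0.12929963 0.12789299 0.12933426]
 [0.1246279  0.12433865 0.12503122 0.12523636 0.12547226 0.12452655]
 [0.12150341 0.12143063 0.12096438 0.12350183 0.12065525 0.12131939]]
```

View pics/s2.png

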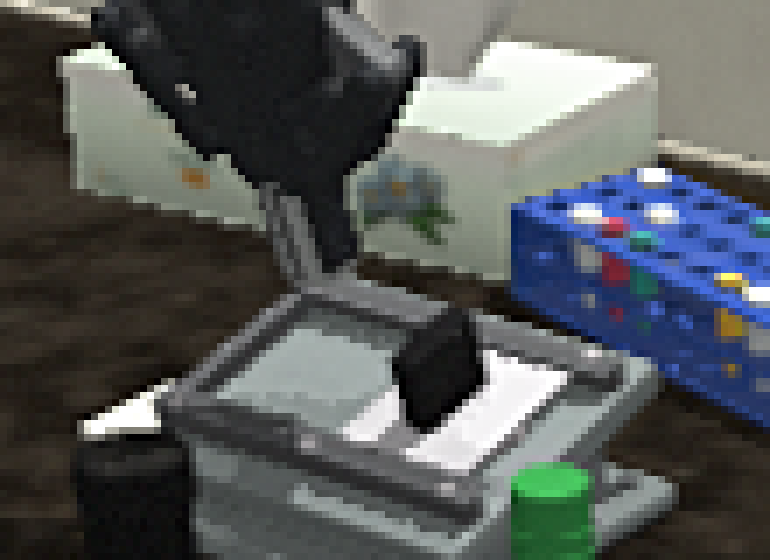

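The close crop and the wrist depth agree: the cover has not moved, because the fingertips passed above the fin. The real tips are about 28 mm behind the reported TCP. I'll go back over the fin, come down that much lower and push again.

```bash
cat >> h.py <<'E'
TIP=.028  # real shut fingertips lie this far behind the reported TCP (measured)
E
python3 - <<'E'
from h import *
fin=np.array([.5642,.2394,.081])-.012*n
p=fin-(.004+TIP)*n-.036*ey
T=np.array(get_state()["tcp_pos"])
ctrl.movel(list(T+.012*n),max_speed=.1)
ctrl.movel(list(p+(TIP+.012)*n),max_speed=.2)
f0=np.array(get_state()["contact_force"])
ctrl.movel(list(p+.008*n),max_speed=.15)
for k in(.004,0):
    ctrl.movel(list(p+k*n),max_speed=.04);s=get_state();print(k,np.round(np.array(s["contact_force"])-f0,2))
f0=np.array(s["contact_force"])
x=.01
while x<.085:
    ctrl.movel(list(p+x*ey),max_speed=.06)
    s=get_state();f=(np.array(s["contact_force"])-f0);print(round(x,3),np.round([f@ey,f@n],1),np.round((s["tcp_pos"]-p)@ey,4))
    if f@ey<-7:break
    x+=.01 if x<.05 else .003
print(get_state()["time"])
vision.grab_frame("top");im,d=vision.grab_frame("scene");w,_=vision.grab_frame("wrist")
cv2.imwrite("pics/s3.png",np.hstack([cv2.resize(im[170:270,190:320],(520,400)),w[:400:1,100:380]][:2]))
E
```

```text
0.004 [0.67 0.62 0.03]
0 [-0.22  0.86 -0.33]
0.01 [-1.2 -0. ] 0.0111
0.02 [-0.2 -0.6] 0.0208
0.03 [-0.9  0.4] 0.0309
0.04 [-1.6  0.3] 0.041
0.05 [-1.6  0.4] 0.051
0.053 [-1.5  0.2] 0.0533
0.056 [-0.7 -0.2] 0.0562
0.059 [-1.  -0.6] 0.0594
0.062 [-2.8  1.5] 0.0617
0.065 [-9.7  3.8] 0.0619
13.1833
```

View pics/s3.png

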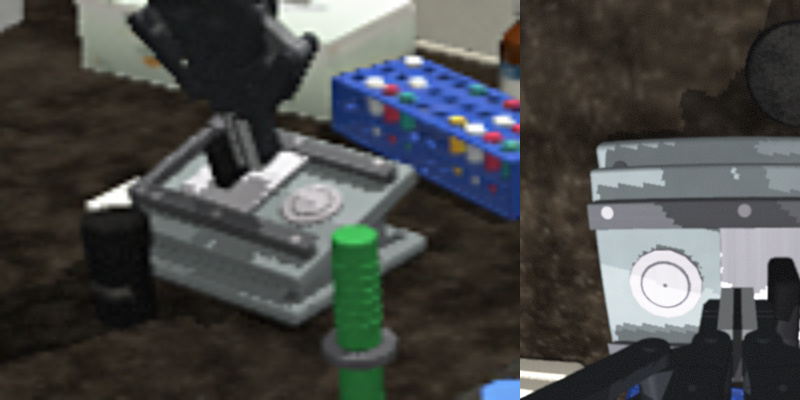

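The cover is open against its stop: force rose to 9.7 N at a standstill. The disc is clear, and its dot is at wrist pixel (244,285). I'll localise the dot from that pixel, then back off and go above the probe.

```bash
cat >> h.py <<'E'
def wray(uv,T,q):
    I=vision.camera_info("wrist");K=np.array(I["mtx"]);H=np.array(I["hand_eye"])
    v=(np.array(uv,float)-K[:2,2])/[K[0,0],K[1,1]];th=np.linalg.norm(v)
    r=np.r_[np.sin(th)*v/th,np.cos(th)]
    R=Rn.from_quat(np.array(q)[[1,2,3,0]]).as_matrix()
    return T+R@H[:3,3],R@H[:3,:3]@r
def hit(uv,s,z):
    o,r=wray(uv,np.array(s["tcp_pos"]),s["eef_rot"]);return o+r*(z-o[2])/r[2]
E
python3 - <<'E'
from h import *
s=get_state();print("disc wrist",hit((244,285),s,.047),"est",disc)
T=np.array(s["tcp_pos"])
ctrl.movel(list(T-.006*ey),max_speed=.1)
ctrl.movel(list(T-.006*ey+.09*n),max_speed=.25)
ctrl.ungrasp();print(get_state()["time"])
ctrl.movep([.574,-.032,.16],list(Qd));s=get_state();print(s["time"],s["tcp_pos"],s["contact_force"])
w,d=vision.grab_frame("wrist");cv2.imwrite("pics/w4.png",w)
for r in models.masks_of("wrist","probe")[:3]:print(r["p"],r["point"],hit(r["point"],s,.132),np.percentile(d[r["mask"]],[5,50]))
im,d=vision.grab_frame("top");r=models.recognise("top","ref_cover");print(r[:2])
E
```

```text
disc wrist [0.57480449 0.23320921 0.047     ] est [0.57454814 0.23297394 0.047     ]
14.875
15.9917 [ 0.57387034 -0.03004945  0.15991928] [1.28682403 0.33924271 0.3517689 ]
0.95 [317.0, 241.2] [ 0.56345703 -0.0315029   0.132     ] [0.20943025 0.22643843]
0.89 [164.8, 216.3] [ 0.56886273 -0.12115844  0.132     ] [0.21524288 0.24472971]
0.89 [466.5, 124.4] [0.47861423 0.03388312 0.132     ] [0.19626317 0.22388197]
[{'point': [227.7, 242.5], 'p': 0.74}]
```

View pics/w4.png

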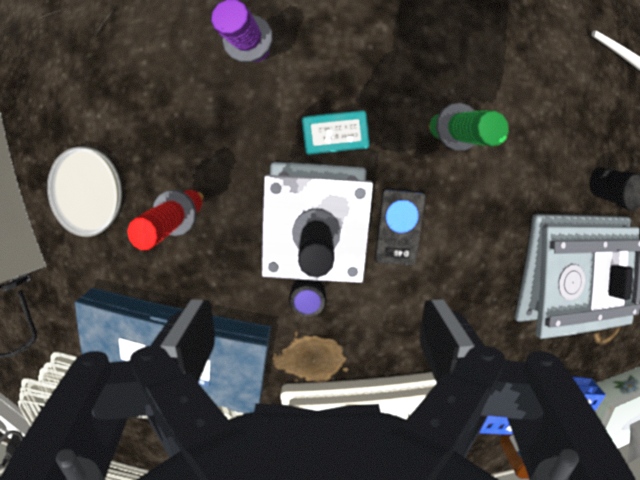

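The wrist view shows the real probe's black top at about (316,260), between the open fingers, and nothing under the finger paths. I'll descend, grip and lift.

```bash
python3 - <<'E'
from h import *
s=get_state();h=hit((316,260),s,.132);print("probe top",h)
c=np.array([.5737,-.0315]); 
if np.linalg.norm(h[:2]-c)<.004: c=(c+h[:2])/2
print(c)
f0=np.array(s["contact_force"])
ctrl.movel([*c,.059],list(Qd),max_speed=.15);s=get_state();print(s["tcp_pos"],np.array(s["contact_force"])-f0)
ctrl.close_gripper(50);s=get_state();print(s["width"],s["gripper_force"],np.array(s["contact_force"])-f0,s["time"])
im,d=vision.grab_frame("scene");w,dw=vision.grab_frame("wrist")
cv2.imwrite("pics/s5.png",np.hstack([cv2.resize(im[190:310,290:420],(520,480)),w[:,180:460]]))
E
```

```text
probe top [ 0.5745838  -0.02949917  0.132     ]
[ 0.5741419  -0.03049959]
[ 0.57472396 -0.03027116  0.05965218] [0.84623632 0.63875522 1.01715406]
0.021045983623755427 48.70055973529816 [-1.27122539 -0.47652105  5.34017876] 17.625
```

View pics/s5.png

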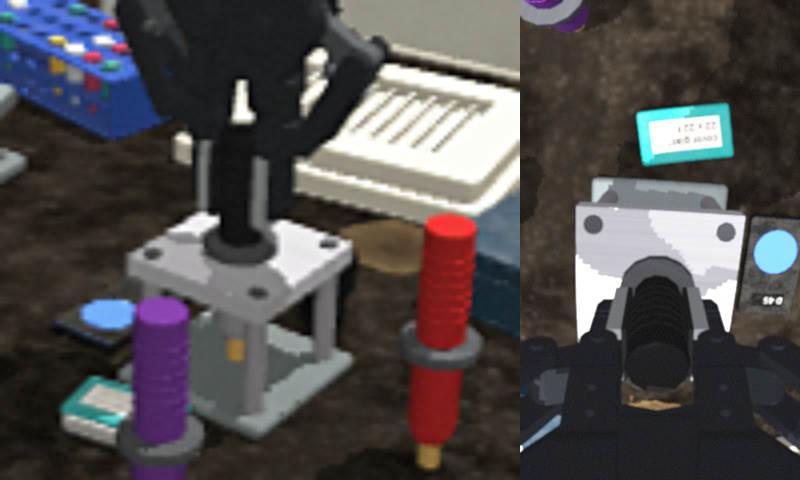

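The grip is good: fingers on the black grip just above the collar, width 21 mm. Now lift and hover over the disc.

```bash
python3 - <<'E'
from h import *
s=get_state();T=np.array(s["tcp_pos"])
ctrl.movel([T[0],T[1],T[2]+.115],list(Qd),max_speed=.15);s=get_state();print(s["time"],s["width"],s["contact_force"])
L=T[2]-.010;print("L",L)
D=np.array([.5748,.2332,.047])
ctrl.movep(list(D+(L+.03)*n),list(Qt));ctrl.pause(.2);s=get_state();print(s["time"],s["width"],s["tcp_pos"],D+(L+.03)*n,s["eef_rot"],Qt)
im,d=vision.grab_frame("scene");t,_=vision.grab_frame("top");w,_=vision.grab_frame("wrist")
cv2.imwrite("pics/s6.png",np.hstack([cv2.resize(im[150:270,190:320],(520,480)),w[:,180:460]]))
np.savez("s6.npz",im=im,d=d)
E
```

```text
18.6417 0.02076776818926328 [ 0.40949251 -1.06766853 -1.16022215]
L 0.04940356654937182
19.8667 0.02067787549654083 [0.55575146 0.22688227 0.12376957] [0.55477557 0.228577   0.12369796] [ 0.12978933 -0.11085525  0.98522062  0.01435881] [ 0.12968715 -0.11223474  0.98507171  0.01477598]
```

View pics/s6.png

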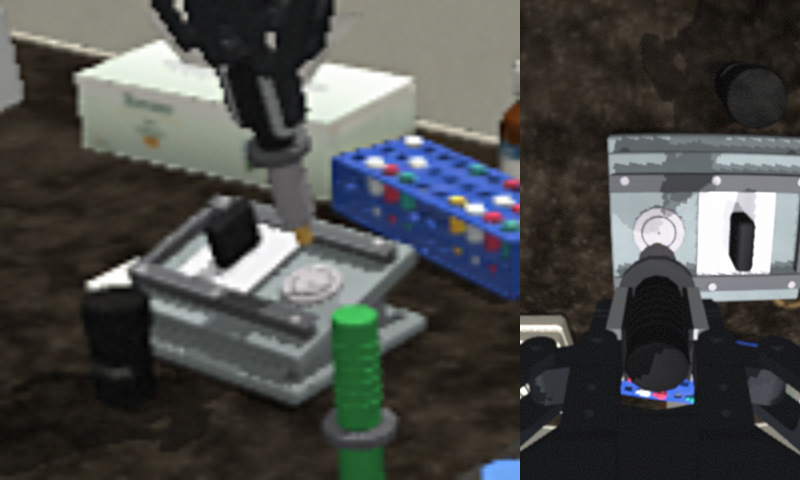

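The probe is held over the disc, with its nose at scene pixel (266,210). The cover stayed open. I'll compare that pixel with the prediction and press in small steps, watching the force.

```bash
cat > press.py <<'E'
from h import *
L=.0494;D=np.array([.5748,.2332,.047])
K,R,t=cam("scene");s=get_state();T=np.array(s["tcp_pos"])
zt=Rn.from_quat(np.array(s["eef_rot"])[[1,2,3,0]]).as_matrix()[:,2]
print("tilt err deg",np.degrees(np.arccos(-zt@n)))
for X in(T+L*zt,T+(L-.06)*zt,D):
    c=R@X+t;print("proj",(K@c/c[2])[:2])
def avg(k=8):
    F=[]
    for _ in range(k):F.append(get_state()["contact_force"]);ctrl.pause(.03)
    return np.mean(F,0)
b=(D+(L+.03)*n)-T;b-=(b@n)*n;print("bias",b)
ctrl.movel(list(D+(L+.008)*n+b),list(Qt),max_speed=.08);ctrl.pause(.2)
f0=avg(12);h=.008
while h>-.009:
    s=get_state();T=np.array(s["tcp_pos"]);f=avg(6)-f0;e=T-D
    print(round(h*1e3,1),"tip h mm",round((e@n-L)*1e3,2),"lat",np.round((e-(e@n)*n)*1e3,1),"F",round(f@n,2))
    if f@n>2.2:break
    h-=.001;ctrl.movel(list(D+(L+h)*n+b),list(Qt),max_speed=.03)
print(get_state()["time"],get_state()["width"])
E
python3 press.py
```

```text
tilt err deg 0.028252514877949372
proj [265.31446171 209.34957832]
proj [259.02007296 187.06669235]
proj [267.87712829 219.82871671]
bias [-4.86473835e-04  8.62312664e-04 -7.50331155e-05]
8.0 tip h mm 8.12 lat [-0.4  0.9 -0.1] F -0.36
7.0 tip h mm 6.91 lat [-0.5  0.8 -0.1] F 0.43
6.0 tip h mm 5.92 lat [-0.5  0.8 -0.1] F 0.16
5.0 tip h mm 4.92 lat [-0.5  0.8 -0.1] F 0.2
4.0 tip h mm 3.95 lat [-0.5  0.8 -0.1] F -0.05
3.0 tip h mm 2.93 lat [-0.6  0.8 -0.1] F 0.15
2.0 tip h mm 1.92 lat [-0.5  0.8 -0.1] F 0.09
1.0 tip h mm 0.95 lat [-0.5  0.8 -0.1] F -0.18
0.0 tip h mm 0.01 lat [-0.5  0.9 -0.1] F 0.97
-1.0 tip h mm -1.01 lat [-0.4  0.9 -0.1] F 1.97
-2.0 tip h mm -2.01 lat [-0.4  0.9 -0.1] F 2.29
25.7417 0.020701732905406025
```

```bash
python3 - <<'E'
from h import *
def avg(k):
    F=[]
    for _ in range(k):F.append(get_state()["contact_force"]);ctrl.pause(.03)
    return np.mean(F,0)
T=np.array(get_state()["tcp_pos"])
a=avg(15);ctrl.movel(list(T-.0013*n),list(Qt),max_speed=.03);b=avg(15)
s=get_state();print("dF",(b-a)@n,"before",a@n,"h",(s["tcp_pos"]-np.array([.5748,.2332,.047]))@n-.0494,s["time"])
im,d=vision.grab_frame("scene");w,_=vision.grab_frame("wrist")
cv2.imwrite("pics/s7.png",np.hstack([cv2.resize(im[170:250,210:310],(600,480)),w[100:,240:440][:380]][:1]))
E
```

```text
dF 0.8125829597544291 before 1.226792855603397 h -0.0032640197174150787 26.9917
```

View pics/s7.png

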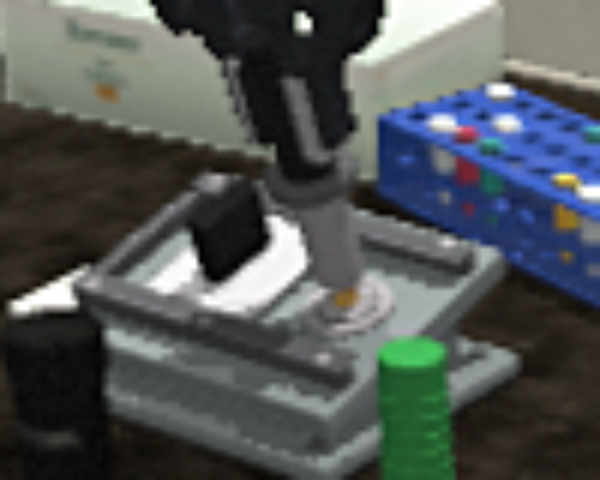

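The nose stands inside the ring on the disc, partly pressed in at about 2.9 N. The probe is square to the disc and the cover is open. Handing in.

```bash
python3 -c "
from h import *
print(ticket.close_job())"
```

```text
the job is handed in; nothing more can be done
None
```

The job is handed in: the cover was slid open to its end stop first, and the probe is now held square on the disc with its nose inside the ring, pressed in about 4 mm (estimated from a force of about 3 N), at 27 s of the allowed 54 s.

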